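# Clear the broken screen pieces off the heating plate under the microscope

## Task

Take the orange scraper block from its blue mat and use its rubber edge to wipe all four broken black screen pieces off the heating plate, over the plate's near edge, into the steel waste tray. Then stand the scraper upright on its blue mat again and let go. Do not pick the pieces up with the fingers, do not knock the microscope that hangs over the plate, and leave the other things on the bench where they are.

Things in the scene. Friction and masses are not known exactly. Their poses are not given: they have to be found in the camera images.
- scraper: Orange scraper block, symmetric, 0.18 kg, standing upright on the blue mat. 26 mm thick (its x), 91 mm high. Lower part 120 mm wide (its y), 36 mm high; its bottom 10 mm is a hard black rubber foot whose long square bottom edges wipe. Handle above, 36 to 91 mm up: 46 mm wide (y), 26 mm thick (x), gripped across either. Origin: centre of the underside, z up.
- scraper_mat: Flat blue mat fixed on the bench, 120 mm (x) by 150 mm (y), 3 mm thick. Origin at the centre of its underside, on the bench. The scraper starts on it and goes back on it, anywhere on it and at any yaw.
- plate: Low heating plate (screen separator), fixed: flat bare aluminium top 180 mm (its x) by 160 mm (its y), 32 mm above the bench. Origin on the bench under its centre. Its -x edge is the near edge, towards the robot, where the tray stands; a dark stop strip 8 mm high, 6 mm thick, 130 mm long stands along the far edge (its middle at x = +85 mm).
- waste_tray: Open steel tray, fixed, pushed up to the plate's near edge and square with it: outside 116 mm (its x) by 180 mm (its y), 22 mm high, walls and floor 2.5 mm; its rim is 10 mm lower than the plate's top. Origin at the centre of its underside, on the bench.
- ring_light (a point): Centre of the underside of the microscope's ring light, 195 mm above the bench, over the plate's far half. Ring light 80 mm in diameter, 24 mm high; above it a barrel 50 mm thick (holder ring 68 mm across at 305 to 331 mm high) and a 58 mm square camera up to 435 mm.
- chip1: Broken piece of screen, black, flat and irregular, about 45 x 27 mm, 5 mm thick, 11 g, lying loose on the plate within 82 mm of its centre in x and 65 mm in y, anywhere in the group. Origin at the centre of its underside.
- chip2: Broken piece of screen, black, flat and irregular, about 38 x 30 mm, 5 mm thick, 11 g, lying loose on the plate within 82 mm of its centre in x and 65 mm in y, anywhere in the group. Origin at the centre of its underside.
- chip3: Broken piece of screen, black, flat and irregular, about 47 x 23 mm, 5 mm thick, 11 g, lying loose on the plate within 82 mm of its centre in x and 65 mm in y, anywhere in the group. Origin at the centre of its underside.
- chip4: Broken piece of screen, black, flat and irregular, about 33 x 35 mm, 5 mm thick, 11 g, lying loose on the plate within 82 mm of its centre in x and 65 mm in y, anywhere in the group. Origin at the centre of its underside.
- microscope: Video microscope on its boom stand, fixed. Origin on the bench under the lens axis; ring light and lens as told under ring_light. A focus rack and a boom, 25 mm thick, 360 mm above the bench, lead from the lens to the robot's far left, to an upright post 32 mm thick, 354 mm from the lens axis (100 mm along x, 340 mm along y of this body).
- phone: Opened black phone, 72 x 148 x 9 mm, on a grey mat on the other side of the bench. Leave it. Origin at the centre of its underside.
- earbud_case: White earbud case, 48 x 76 x 24 mm, beside the plate on the robot's right. Leave it. Origin at the centre of its underside.
- flux_jar: Small jar with a yellow cap, 40 mm in diameter, 45 mm high, beside the plate on the robot's left. Leave it. Origin at the centre of its underside.
- cleaner_bottle: Clear bottle with a white cap, 56 mm in diameter, 150 mm high, far right. Leave it. Origin at the centre of its underside.
- board_jig: Black circuit-board jig, 110 x 75 x 24 mm, far right. Leave it. Origin at the centre of its underside.
- screwdriver: Screwdriver with a red handle, 160 mm long, on the right. Leave it.
- solder_spool: Spool of solder, 56 mm in diameter, 40 mm high, on the left. Leave it. Origin at the centre of its underside.
Not all that is in view belongs to the job. Leave any brown look-alike of the plate alone. There is more than one size of the scraper_mat; the job needs the larger.

How it is judged:
By the outcome, as a careful person would: the job done as asked, in the order asked, and still so for the second after the job is handed in, with the robot touching nothing.
It also fails if it takes over 61 s, if anything falls off the work surface, if the arm or the gripper's body presses on something with over 40 N, if the wrist force passes 120 N, or if a joint passes its speed limit or range.

## Robot

A 6-joint arm with a two-finger parallel gripper is mounted at the origin on the work surface. World frame = base frame: x ahead of the robot, y to its left, z up, the work surface at z = 0. Lengths are in m, angles in rad, forces in N, time in s.
With the tool pointing down it reaches from about 0.375 to 0.75 m from the base axis. Payload 9 kg.
Tool frame: the origin (TCP) lies where the fingers leave the gripper's body, on its centre line; the fingertips stand 73 mm ahead of it and the grasp point (between the pads) lies 54 mm ahead of it; z points along the fingers, y is the line along which they close (so a half turn about z gives the same grasp; the last joint's range is limited). The gripper opens to 85 mm and grips with 20 to 120 N. Pads are 22 mm wide; open, the fingers measure 114 mm over their backs; the gripper's body (76 mm by 85 mm) begins 54 mm behind the grasp point. The pads swing forward as they close: fully open they stand 13 mm farther back than shut.
Start: joints at [-1.349, 0.104, 0.097, 1.564, 0, 1.353], TCP at [0.255, -0.543, 0.304] pointing down, gripper open.
Joint ranges: [-2.99, 2.99], [-0.84, 1.86], [-1.1, 1.16], [-1.84, 2.11], [-1.51, 1.56], [-3.14, 3.14]. Speed limits (rad/s): [2.22, 2.22, 2.57, 3.14, 3.14, 3.14].

## Interface

Orientations are given as a 3x3 rotation matrix whose columns are the frame's x, y, z axes.
In Python, from bench import bot gives the robot as it stands.
- The arm moves only by the shell command python3 -m inch 'ROWS'. ROWS is JSON, a list of rows, each an object with "hand": the closure, from 0 (fully open) to 1 (shut); "xyz": the shift along the world's x, y, z in cm, a list of three; "roll": the turn about the world's z in rad. In form: [{"hand": hand, "xyz": [dx, dy, dz], "roll": roll}, ...]. A call has 1 to 8 rows; each row shifts and turns the commanded pose from where the row before left it; what a row does not reach is not made up. A row lasts 1/10 s, in which the tool goes at most 50 mm and 8.59 degrees, less where a joint would pass 70% of its speed; a pose out of reach is approached as far as the arm can. A call with a gripper value outside its range is refused whole. The fingers move at their own pace and stop on an object; the grip force is fixed at half the most. Time passes only in rows, so rows that do not move let the fingers close. It gives the time, the measured TCP pose, the force, the opening and the grip force at its end, in the units of the state.
- bot.state(): the state, without advancing time (a new reading comes with each control period).
- bot.get_image(name): name is "scene" or "top"; returns a dict with "frame" (400x640x3 uint8, blue, green, red), "vertical_fov" (degrees; the focal length in pixels is half the picture's height over the tangent of half this angle, whatever the lens; pixels are square), "cx", "cy" (the principal point, pixels), "world_from_camera" (4x4, takes a point from camera to world coordinates). Camera axes: x right, y up, looking along -z (the intrinsics and any distortion apply to the point x, -y, -z); pixel columns grow to the right and rows downward; lengths in m; the calibration is good to about 2 mm. A picture is of the moment at which its call begins. There is no depth.
- bot.job_done(): hands the job in; it is judged then, once.
Trained networks look in the newest picture that a camera, given by its name, has taken for a name from the list of things; names that differ only in an ending like _2 or _b are one class to them, and where a whole thing is asked for, a point or a joint stands for the part that bears it (a point fixed in the world has none). Each returns a list of dicts, best first, with "p" (0 to 1); they miss things now and then, are a little off and sometimes report something else, mostly with a low value. They report only what shows in the picture. A call takes as long as a camera call. They do not tell look-alikes from the thing itself.
- bot.trace(name, camera): "region" (400x640 bool, what is visible of it) and "centre" ([row, column] in pixels, amid what is visible of it).
The state is a dict: "time": time; "qpos": joint angles; "joint_vel": joint speeds; "joint_efforts": joint torques, N m; "ee_pos": TCP position; "tcp_rot": TCP orientation; "force": force on the tool from outside, world axes, zero at the start; "wrist_torque": the same for the moment, N m; "finger_gap": finger opening in m; "grip_force": force on a finger pad.
Only numpy, scipy, OpenCV 4.12 (cv2) and the standard library are available. Lean on these libraries where they do the work, as an engineer would, in place of code of your own. Each camera call takes 0.05 s, during which the arm holds its last target. There are 200 camera calls.

## Working session

There is one attempt and no reset: what is moved stays moved. The work goes in short steps, Python scripts to look and compute and a shell command to move; the robot and the scene stay as the last step left them, time stands still between calls to the robot, and variables do not carry over. Pictures are saved under pics/ and viewed, at most 11 in all, crops included, and the job is handed in when it is done.

```bash
mkdir -p pics; cat > h.py <<'E'
import numpy as np, cv2
from bench import bot
def ray(im,r,c):
    f=im["frame"].shape[0]/2/np.tan(np.radians(im["vertical_fov"])/2)
    T=np.array(im["world_from_camera"]); d=np.array([(c-im["cx"])/f,-(r-im["cy"])/f,-1.])
    return T[:3,3],T[:3,:3]@d
def px2w(im,r,c,z):
    o,d=ray(im,r,c); return o+d*(z-o[2])/d[2]
def poly(im,reg,z):
    cs,_=cv2.findContours(reg.astype(np.uint8),cv2.RETR_EXTERNAL,cv2.CHAIN_APPROX_NONE)
    c=max(cs,key=cv2.contourArea)[:,0,:]
    return np.array([px2w(im,r,k,z)[:2] for k,r in c],np.float32)
E
python3 - <<'E'
from h import *
np.set_printoptions(precision=4,suppress=True)
H=dict(scraper=.09,scraper_mat=.003,plate=.032,waste_tray=.022,chip1=.037,chip2=.037,chip3=.037,chip4=.037,microscope=.4,earbud_case=.024,flux_jar=.045)
for cam in ["scene","top"]:
    im=bot.get_image(cam); cv2.imwrite(f"pics/{cam}0.png",im["frame"])
    print(cam,im["vertical_fov"],im["cx"],im["cy"],[k for k in im if k!="frame"],np.array(im["world_from_camera"])[:3,3])
    for n,z in H.items():
        for d in bot.trace(n,cam)[:3]:
            P=poly(im,d["region"],z); (c,s,a)=cv2.minAreaRect(P)
            print(n,round(d["p"],2),np.round(d["centre"]),d["region"].sum(),np.round(c,3),np.round(s,3),round(a,1))
E
```

```text
scene 55.1439202261655 314.2735236029992 198.3812637219405 ['vertical_fov', 'cx', 'cy', 'world_from_camera'] [ 1.1884 -0.3788  0.8671]
scraper 0.55 [199. 414.] 85 [0.547 0.269] [0.027 0.056] 31.5
scraper_mat 0.93 [210. 416.] 391 [0.513 0.317] [0.062 0.11 ] 3.2
scraper_mat 0.71 [226. 261.] 670 [ 0.349 -0.156] [0.086 0.111] 8.2
plate 0.71 [261. 362.] 2823 [0.62  0.058] [0.172 0.194] 88.2
plate 0.62 [160. 356.] 1417 [0.207 0.273] [0.166 0.208] 75.5
waste_tray 0.74 [170. 483.] 10673 [0.416 0.657] [0.654 1.076] 25.8
waste_tray 0.63 [224. 339.] 1535 [0.474 0.06 ] [0.191 0.133] 89.1
chip1 0.67 [239. 367.] 88 [0.569 0.09 ] [0.034 0.032] 6.8
chip1 0.65 [246. 346.] 87 [0.565 0.028] [0.027 0.037] 24.1
chip1 0.51 [258. 357.] 102 [0.627 0.034] [0.041 0.027] 8.8
chip2 0.67 [239. 367.] 88 [0.569 0.09 ] [0.034 0.032] 6.8
chip2 0.65 [246. 346.] 87 [0.565 0.028] [0.027 0.037] 24.1
chip2 0.51 [258. 357.] 102 [0.627 0.034] [0.041 0.027] 8.8
chip3 0.67 [239. 367.] 88 [0.569 0.09 ] [0.034 0.032] 6.8
chip3 0.65 [246. 346.] 87 [0.565 0.028] [0.027 0.037] 24.1
chip3 0.51 [258. 357.] 102 [0.627 0.034] [0.041 
[... 1168 characters left out ...]
.] 41 [0.561 0.028] [0.025 0.028] 25.4
chip2 0.6 [175. 290.] 42 [0.564 0.091] [0.025 0.026] 89.8
chip2 0.44 [166. 294.] 18 [0.621 0.085] [0.021 0.013] 89.2
chip2 0.38 [179. 308.] 41 [0.561 0.028] [0.025 0.028] 25.4
chip3 0.6 [175. 290.] 42 [0.564 0.091] [0.025 0.026] 89.8
chip3 0.44 [166. 294.] 18 [0.621 0.085] [0.021 0.013] 89.2
chip3 0.38 [179. 308.] 41 [0.561 0.028] [0.025 0.028] 25.4
chip4 0.6 [175. 290.] 42 [0.564 0.091] [0.025 0.026] 89.8
chip4 0.44 [166. 294.] 18 [0.621 0.085] [0.021 0.013] 89.2
chip4 0.38 [179. 308.] 41 [0.561 0.028] [0.025 0.028] 25.4
microscope 0.71 [112. 226.] 3761 [0.673 0.257] [0.487 0.236] 70.5
earbud_case 0.67 [156. 331.] 197 [ 0.651 -0.065] [0.071 0.052] 89.2
```

```bash
python3 - <<'E'
from h import *
t=cv2.imread("pics/top0.png"); s=cv2.imread("pics/scene0.png")
cv2.imwrite("pics/c_top.png",cv2.resize(t[100:250,200:400],None,fx=4,fy=4,interpolation=cv2.INTER_CUBIC))
cv2.imwrite("pics/c_scene.png",cv2.resize(s[130:330,230:490],None,fx=3,fy=3,interpolation=cv2.INTER_CUBIC))
E
```

```text
(no output)
```

View pics/c_top.png

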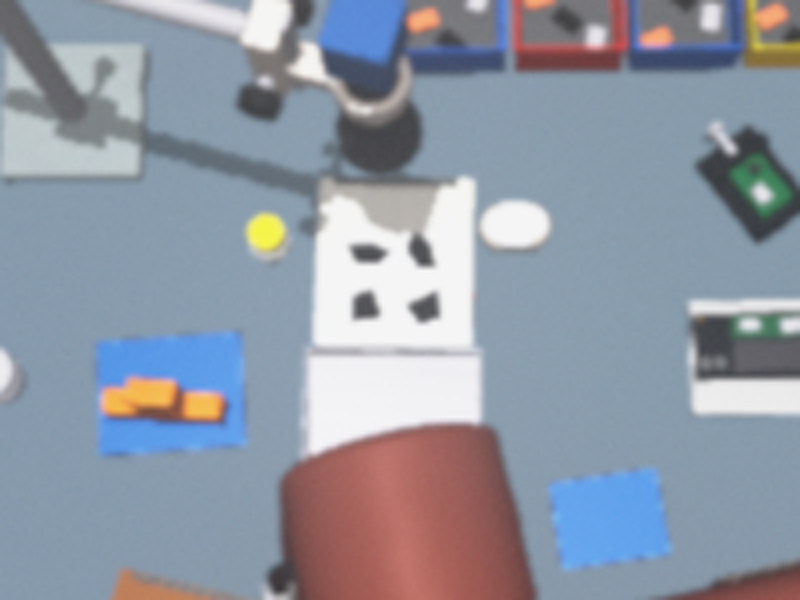

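View pics/c_scene.png

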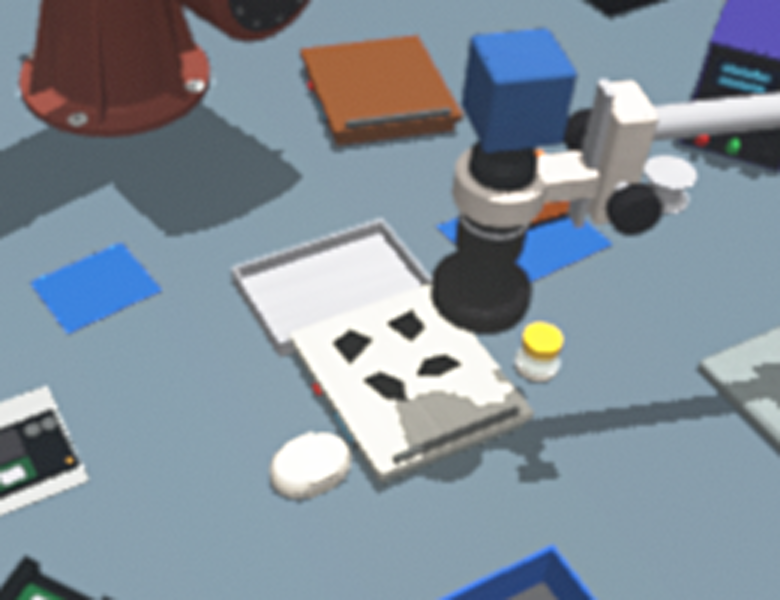

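The top crop shows the scraper lying at crop (165,400) on the larger blue mat. That one is 127x150 mm measured, while the small mat at (610,520) is about 90x114 mm. The white plate is at (395,265) and the brown look-alike is at the bottom left. The four chips are at (368,253), (422,250), (365,305) and (427,307), and the ring light is at (378,135).

```bash
python3 - <<'E'
from h import *
np.set_printoptions(precision=3,suppress=True)
im=bot.get_image("top"); sc=bot.get_image("scene")
T=lambda x,y,z:px2w(im,100+y/4,200+x/4,z)
S=lambda x,y,z:px2w(sc,130+y/3,230+x/3,z)
print("plate top cam",[T(*p,.032)[:2] for p in [(313,348),(473,350),(475,180),(320,180)]])
print("plate scene cam",[S(*p,.032)[:2] for p in [(293,338),(434,284),(530,408),(382,475)]])
print("strip ends scene",[S(*p,.04)[:2] for p in [(395,459),(518,410)]])
for z in(.195,.219): print("ring",z,"top c",T(378,135,z)[:2],"near edge",T(378,172,z)[:2],"L/R",T(337,135,z)[1],T(421,135,z)[1],"scene L,R,bottom",S(432,290,z)[:2],S(531,290,z)[:2],S(485,331,z)[:2])
print("handle top corners",[T(*p,.091+.003)[:2] for p in [(125,378),(178,378),(176,403),(124,402)]])
print("lower top corners z.039",[T(*p,.039)[:2] for p in [(103,392),(224,394),(224,421),(103,417)]])
print("mat",[T(*p,.003)[:2] for p in [(97,343),(241,334),(245,445),(100,454)]])
print("tray",[T(*p,.022)[:2] for p in [(307,350),(480,350)]],[S(*p,.022)[:2] for p in [(235,268),(381,222)]])
for nm,g,Z in (("top",im,[140,190,278,320]),("scene",sc,[225,270,335,390])):
    gr=cv2.cvtColor(g["frame"],cv2.COLOR_BGR2GRAY); m=np.zeros_like(gr); m[Z[0]:Z[1],Z[2]:Z[3]]=gr[Z[0]:Z[1],Z[2]:Z[3]]<115
    n,l,st,ce=cv2.connectedComponentsWithStats(m.astype(np.uint8))
    for k in range(1,n):
        if 15<st[k,4]<250:
            P=poly(g,l==k,.035); print(nm,st[k,4],"c",P.mean(0),"x",P[:,0].min(),P[:,0].max(),"y",P[:,1].min(),P[:,1].max())
s=bot.state();print(s["time"],s["tcp_rot"],s["qpos"],s["finger_gap"])
E
```

```text
plate top cam [array([0.519, 0.144]), array([ 0.515, -0.02 ]), array([ 0.697, -0.025]), array([0.699, 0.137])]
plate scene cam [array([ 0.531, -0.016]), array([0.53 , 0.147]), array([0.703, 0.138]), array([ 0.706, -0.02 ])]
strip ends scene [array([ 0.701, -0.005]), array([0.705, 0.122])]
ring 0.195 top c [0.685 0.067] near edge [0.649 0.067] L/R 0.10480405146052602 0.026392363991728174 scene L,R,bottom [0.664 0.039] [0.699 0.111] [0.72  0.052]
ring 0.219 top c [0.676 0.065] near edge [0.64  0.065] L/R 0.10264404865280179 0.025687491175789688 scene L,R,bottom [0.682 0.024] [0.717 0.094] [0.737 0.036]
handle top corners [array([0.478, 0.32 ]), array([0.477, 0.268]), array([0.452, 0.27 ]), array([0.454, 0.32 ])]
lower top corners z.039 [array([0.475, 0.355]), array([0.471, 0.233]), array([0.444, 0.232]), array([0.45 , 0.354])]
mat [array([0.535, 0.372]), array([0.542, 0.222]), array([0.425, 0.216]), array([0.418, 0.365])]
tray [array([0.52 , 0.151]), array([ 0.517, -0.027])] [array([ 0.41, -0.02]), array([0.416, 0.153])]
top 75 c [0.708 0.069] x 0.6967742 0.71973693 y 0.032587335 0.107
[... 169 characters left out ...]
 x 0.5556605 0.57277536 y 0.08306185 0.099489525
top 25 c [0.561 0.03 ] x 0.5506531 0.57175404 y 0.021380378 0.042038348
scene 203 c [0.566 0.152] x 0.53261065 0.60713387 y 0.1290555 0.18311083
scene 58 c [0.566 0.09 ] x 0.5536437 0.5819841 y 0.07641717 0.1033629
scene 68 c [0.564 0.029] x 0.54807436 0.5813455 y 0.015759178 0.045463007
scene 56 c [0.623 0.088] x 0.61295426 0.63171935 y 0.06985188 0.106265604
scene 74 c [0.624 0.033] x 0.60669756 0.6441485 y 0.018964626 0.04648339
scene 33 c [ 0.615 -0.028] x 0.593128 0.6352604 y -0.032070894 -0.024025619
1.3 [[ 0.905  0.426 -0.   ]
 [ 0.426 -0.905 -0.   ]
 [-0.     0.    -1.   ]] [-1.349  0.104  0.097  1.564 -0.     1.353] 0.0853945194579623
```

The ring light triangulates to about (0.688, 0.066), so the gripper body has to stay roughly 0.1 m from it in plan. I'll pull each far chip in with the scraper at ±45° from the near-right and near-left, then finish with straight sweeps. First I move to the scraper.

```bash
python3 -m inch '[{"hand":0,"xyz":[1.4,3.9,0],"roll":0.1},{"hand":0,"xyz":[1.4,3.9,0],"roll":0.1},{"hand":0,"xyz":[1.4,3.9,0],"roll":0.1},{"hand":0,"xyz":[1.4,3.9,0],"roll":0.1},{"hand":0,"xyz":[1.4,3.9,0],"roll":0.1},{"hand":0,"xyz":[1.4,3.9,0],"roll":0.1},{"hand":0,"xyz":[1.4,3.9,0],"roll":0.1},{"hand":0,"xyz":[1.4,3.9,0],"roll":0.1}]'
python3 -m inch '[{"hand":0,"xyz":[1.2,3.9,0],"roll":0.037},{"hand":0,"xyz":[1.2,3.9,0],"roll":0.037},{"hand":0,"xyz":[1.2,3.9,0],"roll":0.037},{"hand":0,"xyz":[1.2,3.9,0],"roll":0.037},{"hand":0,"xyz":[1.2,3.9,0],"roll":0.037},{"hand":0,"xyz":[1.2,3.9,0],"roll":0.037},{"hand":0,"xyz":[1.2,3.9,0],"roll":0.037},{"hand":0,"xyz":[1.2,3.9,0],"roll":0.037}]'
python3 -m inch '[{"hand":0,"xyz":[0,3.5,0],"roll":0},{"hand":0,"xyz":[0,3.5,0],"roll":0},{"hand":0,"xyz":[0,3.5,0],"roll":0},{"hand":0,"xyz":[0,3.5,0],"roll":0},{"hand":0,"xyz":[0,3.5,0],"roll":0},{"hand":0,"xyz":[0,3.5,0],"roll":0},{"hand":0,"xyz":[0,0,0],"roll":0}]'
```

```text
time: 2.1
ee_pos: [0.3677, -0.2294, 0.3041]
tcp_rot: [[0.321, 0.947, 0.001], [0.947, -0.321, -0.001], [-0.0, 0.001, -1.0]]
force: [1.1, 0.1, -0.5]
finger_gap: 0.0851
grip_force: 0.0
time: 2.9
ee_pos: [0.4637, 0.0829, 0.3042]
tcp_rot: [[0.033, 0.999, 0.001], [0.999, -0.033, -0.0], [-0.0, 0.001, -1.0]]
force: [1.2, -0.4, 0.6]
finger_gap: 0.0852
grip_force: 0.0
time: 3.6
ee_pos: [0.4628, 0.2942, 0.3036]
tcp_rot: [[0.031, 1.0, -0.0], [1.0, -0.031, 0.001], [0.001, -0.0, -1.0]]
force: [0.7, -1.0, -0.2]
finger_gap: 0.0854
grip_force: 0.0
```

```bash
python3 -m inch '[{"hand":0,"xyz":[0,0,-4],"roll":0},{"hand":0,"xyz":[0,0,-4],"roll":0},{"hand":0,"xyz":[0,0,-4],"roll":0},{"hand":0,"xyz":[0,0,-3],"roll":0},{"hand":0,"xyz":[0,0,-2],"roll":0},{"hand":0,"xyz":[0,0,-1],"roll":0},{"hand":0,"xyz":[0,0,0],"roll":0}]'
python3 - <<'E'
from h import *
for c in("top","scene"):
    im=bot.get_image(c); f=im["frame"]
    cv2.imwrite(f"pics/{c}1.png",f)
a=cv2.imread("pics/top1.png")[130:250,190:310];b=cv2.imread("pics/scene1.png")[150:270,350:470]
cv2.imwrite("pics/g1.png",cv2.resize(np.hstack([a,b]),None,fx=3.3,fy=3.3,interpolation=cv2.INTER_CUBIC))
E
```

```text
time: 4.3
ee_pos: [0.4629, 0.2905, 0.1229]
tcp_rot: [[0.035, 0.999, -0.002], [0.999, -0.035, -0.001], [-0.001, -0.002, -1.0]]
force: [0.3, -0.4, 0.3]
finger_gap: 0.0851
grip_force: 0.0
```

View pics/g1.png

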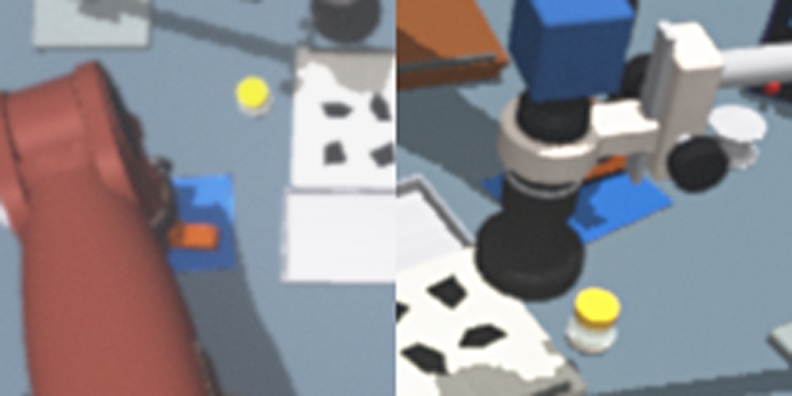

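Pads straddle the handle in the top half; the scraper's right half shows at (195,237) undisturbed. Next I close and lift.

```bash
python3 -m inch '[{"hand":1,"xyz":[0,0,0],"roll":0},{"hand":1,"xyz":[0,0,0],"roll":0},{"hand":1,"xyz":[0,0,0],"roll":0},{"hand":1,"xyz":[0,0,0],"roll":0},{"hand":1,"xyz":[0,0,0],"roll":0},{"hand":1,"xyz":[0,0,0],"roll":0}]'
python3 -m inch '[{"hand":1,"xyz":[0,0,2],"roll":0},{"hand":1,"xyz":[0,0,3],"roll":0},{"hand":1,"xyz":[0,0,3],"roll":0},{"hand":1,"xyz":[0,0,0],"roll":0}]'
```

```text
time: 5.0
ee_pos: [0.4636, 0.2911, 0.1243]
tcp_rot: [[0.035, 0.999, 0.001], [0.999, -0.035, 0.0], [0.0, 0.001, -1.0]]
force: [0.4, -0.9, 3.7]
finger_gap: 0.0252
grip_force: 63.8
time: 5.4
ee_pos: [0.465, 0.2917, 0.2079]
tcp_rot: [[0.035, 0.999, 0.005], [0.999, -0.035, 0.002], [0.002, 0.005, -1.0]]
force: [0.6, 0.2, -2.2]
finger_gap: 0.0254
grip_force: 63.4
```

Held: gap 25 mm, weight about 2 N. I carry it to the near-right side and roll -45°.

```bash
python3 -m inch '[{"hand":1,"xyz":[0.4,-3.9,0],"roll":-0.09},{"hand":1,"xyz":[0.4,-3.9,0],"roll":-0.09},{"hand":1,"xyz":[0.4,-3.9,0],"roll":-0.09},{"hand":1,"xyz":[0.4,-3.9,0],"roll":-0.1},{"hand":1,"xyz":[0.4,-3.9,0],"roll":-0.1},{"hand":1,"xyz":[0.4,-3.9,0],"roll":-0.1},{"hand":1,"xyz":[0.4,-3.9,0],"roll":-0.1},{"hand":1,"xyz":[0.8,-3.9,0],"roll":-0.08}]'
python3 -m inch '[{"hand":1,"xyz":[2,-1,0],"roll":0},{"hand":1,"xyz":[2,0,0],"roll":0},{"hand":1,"xyz":[2,0,0],"roll":0},{"hand":1,"xyz":[1,0,0],"roll":0},{"hand":1,"xyz":[0,0,0],"roll":0},{"hand":1,"xyz":[0,0,0],"roll":0}]'
python3 - <<'E'
from h import *
print(bot.state()["qpos"])
for c in("top","scene"): cv2.imwrite(f"pics/{c}2.png",bot.get_image(c)["frame"])
a=cv2.imread("pics/top2.png")[90:250,220:380];b=cv2.imread("pics/scene2.png")[130:290,300:460]
cv2.imwrite("pics/g2.png",cv2.resize(np.hstack([a,b]),None,fx=2.5,fy=2.5,interpolation=cv2.INTER_CUBIC))
E
```

```text
time: 6.2
ee_pos: [0.4987, -0.0223, 0.2026]
tcp_rot: [[0.71, 0.705, -0.002], [0.705, -0.71, 0.001], [-0.001, -0.001, -1.0]]
force: [1.4, -0.6, -2.7]
finger_gap: 0.0252
grip_force: 63.2
time: 6.8
ee_pos: [0.5687, -0.0307, 0.2027]
tcp_rot: [[0.707, 0.708, -0.002], [0.708, -0.707, 0.0], [-0.001, -0.002, -1.0]]
force: [0.3, 0.2, -1.9]
finger_gap: 0.0253
grip_force: 63.3
[-2.83441682e-01  1.90513363e-02 -1.74464177e-01  1.37936178e+00
 -1.29792045e-04  2.07213220e+00]
```

View pics/g2.png

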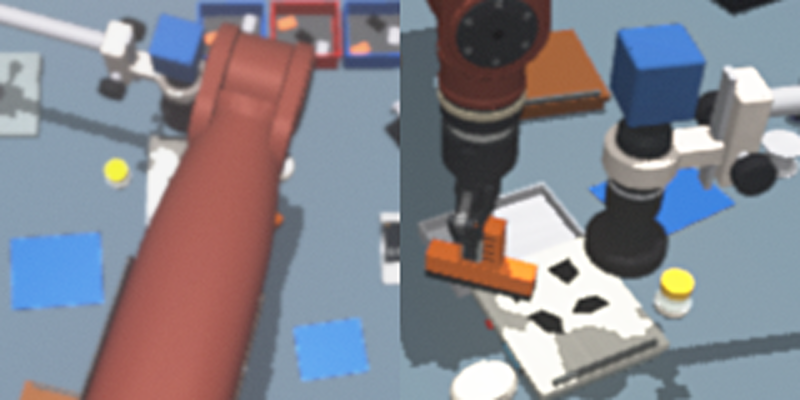

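Top view: the arm covers the plate's right part, with a wide wrist at (255,60). The scene half shows the scraper at (482,262), clear of the chips and ring. The red wrist is wide enough that I'll project height ticks through the tool and microscope axes before going closer.

```bash
cat >> h.py <<'E'
def proj(im,p):
    f=im["frame"].shape[0]/2/np.tan(np.radians(im["vertical_fov"])/2)
    T=np.array(im["world_from_camera"]); q=T[:3,:3].T@(np.array(p)-T[:3,3])
    return np.array([im["cx"]-f*q[0]/q[2],im["cy"]+f*q[1]/q[2]])
E
python3 - <<'E'
from h import *
o=[]
for c,(r0,c0) in(("top",(60,260)),("scene",(90,300))):
    im=bot.get_image(c); K=4 if c=="top" else 4
    s=bot.state(); x,y,_=s["ee_pos"]
    a=cv2.resize(im["frame"][r0:r0+130,c0:c0+(100 if c=="top" else 100)],None,fx=K,fy=K,interpolation=cv2.INTER_CUBIC)
    for (X,Y,col) in((x,y,(0,255,0)),(.688,.066,(0,255,255))):
        for z in np.arange(.2,.61,.05):
            p=(proj(im,(X,Y,z))-[c0,r0])*K; p=tuple(int(v) for v in p)
            cv2.circle(a,p,3,col,-1); cv2.putText(a,f"{z*100:.0f}",(p[0]+5,p[1]+4),0,.4,col,1)
            print(c,round(X,2),round(z,2),p) if z in(.2,.4) else 0
    o.append(a)
cv2.imwrite("pics/g3.png",np.hstack(o)); print(o[0].shape,o[1].shape)
E
```

```text
top 0.57 0.2 (244, 411)
top 0.69 0.2 (138, 289)
scene 0.57 0.2 (122, 480)
scene 0.69 0.2 (356, 552)
(520, 400, 3) (520, 400, 3)
```

View pics/g3.png

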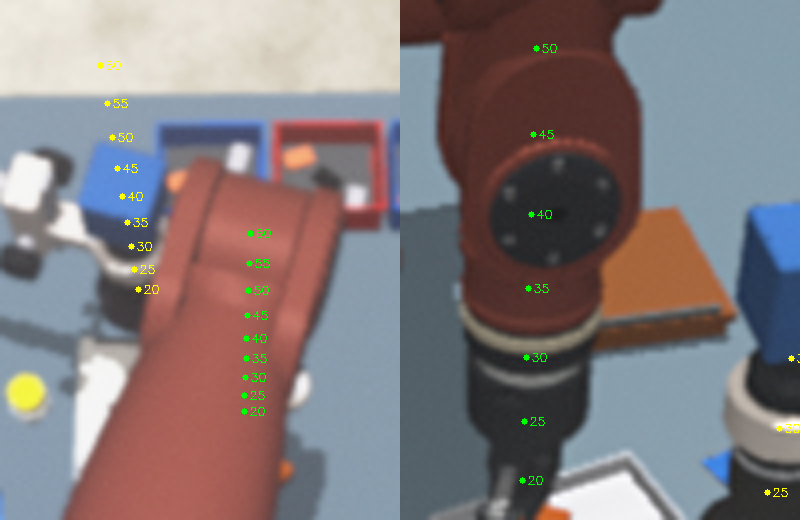

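```bash
python3 -m inch '[{"hand":1,"xyz":[0.5,0.5,0],"roll":-0.13},{"hand":1,"xyz":[0.5,0.5,0],"roll":-0.13},{"hand":1,"xyz":[0.5,0.5,0],"roll":-0.13},{"hand":1,"xyz":[0,0.4,-1],"roll":-0.13},{"hand":1,"xyz":[0,0,-1.5],"roll":0},{"hand":1,"xyz":[0,0,-0.5],"roll":0},{"hand":1,"xyz":[0,0,0],"roll":0}]'
python3 - <<'E'
from h import *
from scipy.optimize import fsolve
im=bot.get_image("scene"); h=np.array([.96,-.28])
g=lambda v: proj(im,(.5687+v[0]*h[0],-.0307+v[0]*h[1],v[1]))-[338.75,142]
print("cap d,z",fsolve(g,[.06,.4]), bot.state()["qpos"])
cv2.imwrite("pics/g4.png",cv2.resize(im["frame"][150:300,300:450],None,fx=4,fy=4,interpolation=cv2.INTER_CUBIC))
for z in[.032]: print([ (proj(im,(x,y,z))-[300,150])*4 for x,y in[(.624,.033)]])
E
```

```text
time: 7.7
ee_pos: [0.5835, -0.0119, 0.1724]
tcp_rot: [[0.964, 0.265, -0.002], [0.265, -0.964, 0.0], [-0.002, -0.001, -1.0]]
force: [-0.1, 0.3, -2.3]
finger_gap: 0.0254
grip_force: 63.3
cap d,z [0.05286342 0.43823089] [-2.44299841e-01  7.40020609e-02 -1.71589524e-01  1.32632791e+00
 -1.51423426e-04  2.62941976e+00]
[array([234.54644864, 436.71699809])]
```

View pics/g4.png

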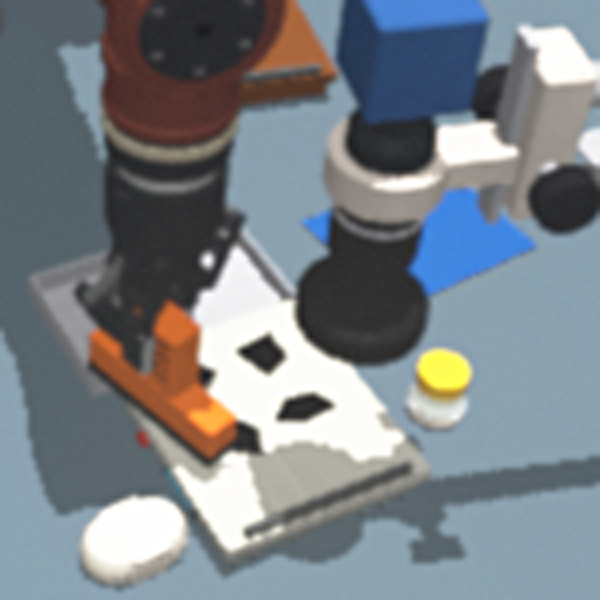

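The cap sits 53 mm ahead of the tool axis, so clearance to the microscope is fine. In the crop the scraper tip (225,440) lies just right of the far-right chip (250,437). I shift 5 mm right and lower to contact.

```bash
python3 -m inch '[{"hand":1,"xyz":[0,-0.5,-0.5],"roll":0},{"hand":1,"xyz":[0,0,-0.8],"roll":0},{"hand":1,"xyz":[0,0,-0.3],"roll":0},{"hand":1,"xyz":[0,0,0],"roll":0}]'
python3 -m inch '[{"hand":1,"xyz":[0,0,-0.1],"roll":0},{"hand":1,"xyz":[0,0,0],"roll":0}]'
python3 -m inch '[{"hand":1,"xyz":[0,0,-0.1],"roll":0},{"hand":1,"xyz":[0,0,0],"roll":0}]'
```

```text
time: 8.15
ee_pos: [0.584, -0.0169, 0.1571]
tcp_rot: [[0.965, 0.263, -0.001], [0.263, -0.965, 0.0], [-0.001, -0.001, -1.0]]
force: [0.6, -0.1, -2.4]
finger_gap: 0.0255
grip_force: 63.3
time: 8.35
ee_pos: [0.5845, -0.0169, 0.157]
tcp_rot: [[0.965, 0.263, 0.0], [0.263, -0.965, -0.0], [0.0, 0.0, -1.0]]
force: [0.8, 0.3, -3.0]
finger_gap: 0.0252
grip_force: 63.3
time: 8.55
ee_pos: [0.5845, -0.0169, 0.156]
tcp_rot: [[0.965, 0.263, 0.0], [0.263, -0.965, -0.0], [0.0, 0.0, -1.0]]
force: [0.4, -0.5, -2.3]
finger_gap: 0.0255
grip_force: 63.3
```

```bash
python3 -m inch '[{"hand":1,"xyz":[0,0,-0.1],"roll":0},{"hand":1,"xyz":[0,0,0],"roll":0}]' | grep -E 'ee_pos|force'
python3 -m inch '[{"hand":1,"xyz":[0,0,-0.1],"roll":0},{"hand":1,"xyz":[0,0,0],"roll":0}]'| grep -E 'ee_pos|force'
python3 -m inch '[{"hand":1,"xyz":[0,0,-0.1],"roll":0},{"hand":1,"xyz":[0,0,0],"roll":0}]'| grep -E 'ee_pos|force'
```

```text
ee_pos: [0.5844, -0.0169, 0.1548]
force: [-0.3, 0.5, -2.0]
grip_force: 63.3
ee_pos: [0.5844, -0.0169, 0.1538]
force: [0.2, -0.5, -2.3]
grip_force: 63.3
ee_pos: [0.5845, -0.017, 0.1534]
force: [-2.3, -0.9, 2.4]
grip_force: 63.7
```

```bash
python3 -m inch '[{"hand":1,"xyz":[0,0.5,0],"roll":0},{"hand":1,"xyz":[0,0.5,0],"roll":0},{"hand":1,"xyz":[0,0.4,0],"roll":0.1},{"hand":1,"xyz":[0,0.4,0],"roll":0.1},{"hand":1,"xyz":[0,0.4,0],"roll":0.1},{"hand":1,"xyz":[-0.1,0.4,0],"roll":0.1},{"hand":1,"xyz":[-0.2,0.4,0],"roll":0.1},{"hand":1,"xyz":[-0.2,0.4,0],"roll":0.1}]'
python3 -m inch '[{"hand":1,"xyz":[-0.3,0.1,0],"roll":0.1},{"hand":1,"xyz":[-0.3,0.1,0],"roll":0.1},{"hand":1,"xyz":[-0.3,0.1,0],"roll":0.1},{"hand":1,"xyz":[-0.3,0.1,0],"roll":0.1},{"hand":1,"xyz":[-0.3,0.1,0],"roll":0.1},{"hand":1,"xyz":[-0.3,0,0],"roll":0.1},{"hand":1,"xyz":[-0.3,0,0],"roll":0.1}]'
python3 - <<'E'
from h import *
im=bot.get_image("scene")
cv2.imwrite("pics/g5.png",cv2.resize(im["frame"][170:290,300:420],None,fx=4,fy=4,interpolation=cv2.INTER_CUBIC))
E
```

```text
time: 9.95
ee_pos: [0.58, 0.0175, 0.1534]
tcp_rot: [[0.645, 0.764, 0.002], [0.764, -0.645, -0.0], [0.001, 0.002, -1.0]]
force: [1.6, -1.9, 1.4]
finger_gap: 0.0253
grip_force: 63.7
time: 10.65
ee_pos: [0.559, 0.0227, 0.1534]
tcp_rot: [[0.0, 1.0, 0.002], [1.0, -0.0, 0.0], [0.0, 0.002, -1.0]]
force: [2.4, 0.5, 0.8]
finger_gap: 0.0253
grip_force: 63.8
```

View pics/g5.png

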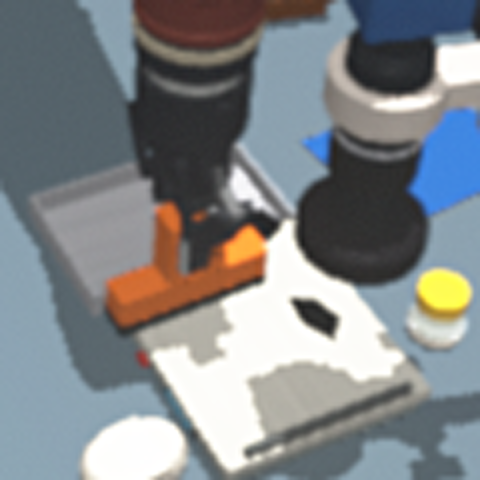

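Three chips are now ahead of the scraper's front edge. The far-left one, nudged, remains at crop (315,315). I sweep straight over the near edge.

```bash
python3 -m inch '[{"hand":1,"xyz":[-0.9,0.4,0],"roll":0},{"hand":1,"xyz":[-0.9,0.4,0],"roll":0},{"hand":1,"xyz":[-0.9,0.3,0],"roll":0},{"hand":1,"xyz":[-0.9,0.3,0],"roll":0},{"hand":1,"xyz":[-0.9,0.3,0],"roll":0},{"hand":1,"xyz":[-0.9,0.3,0],"roll":0},{"hand":1,"xyz":[-0.9,0.2,0],"roll":0},{"hand":1,"xyz":[-0.9,0,0],"roll":0}]'
python3 -m inch '[{"hand":1,"xyz":[-0.5,0,0.2],"roll":0},{"hand":1,"xyz":[0,0,2],"roll":0},{"hand":1,"xyz":[0,0,2.5],"roll":0},{"hand":1,"xyz":[0,0,0],"roll":0}]'
python3 - <<'E'
from h import *
np.set_printoptions(precision=3,suppress=True)
im=bot.get_image("scene")
cv2.imwrite("pics/g6.png",cv2.resize(im["frame"][170:290,300:420],None,fx=4,fy=4,interpolation=cv2.INTER_CUBIC))
for d in bot.trace("chip1","scene"):
    P=poly(im,d["region"],.035); print(round(d["p"],2),d["centre"],P.mean(0),P.min(0),P.max(0))
    if P.mean(0)[0]>.55: print(P[::4])
E
```

```text
time: 11.5
ee_pos: [0.485, 0.0446, 0.1525]
tcp_rot: [[0.005, 1.0, -0.001], [1.0, -0.005, 0.0], [0.0, -0.001, -1.0]]
force: [-0.4, 0.2, -2.3]
finger_gap: 0.0254
grip_force: 63.2
time: 11.9
ee_pos: [0.4823, 0.0439, 0.2025]
tcp_rot: [[0.005, 1.0, 0.004], [1.0, -0.005, -0.001], [-0.001, 0.004, -1.0]]
force: [0.7, -0.1, -2.2]
finger_gap: 0.0254
grip_force: 63.4
0.45 [226.2, 352.7] [0.501 0.082] [0.487 0.063] [0.514 0.1  ]
0.39 [250.2, 375.9] [0.619 0.103] [0.601 0.092] [0.637 0.116]
[[0.601 0.098]
 [0.615 0.093]
 [0.629 0.097]
 [0.637 0.105]
 [0.626 0.116]
 [0.612 0.112]
 [0.603 0.103]]
```

View pics/g6.png

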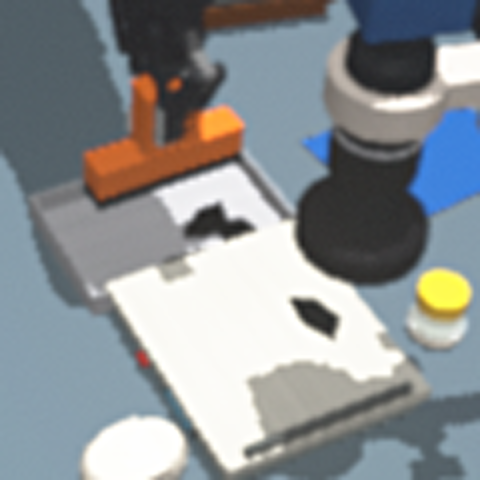

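Three chips lie in the tray at (215,222). The last one is at world (0.619, 0.103). I repeat the move mirrored from the left.

```bash
python3 -m inch '[{"hand":1,"xyz":[0.6,1.3,0],"roll":0.13},{"hand":1,"xyz":[0.6,1.3,0],"roll":0.13},{"hand":1,"xyz":[0.6,1.3,0],"roll":0.13},{"hand":1,"xyz":[0.6,1.3,0],"roll":0.13},{"hand":1,"xyz":[0.6,1.3,0],"roll":0.13},{"hand":1,"xyz":[0.6,1.3,0],"roll":0.13},{"hand":1,"xyz":[0.6,1.3,0],"roll":0.13},{"hand":1,"xyz":[0.6,1.4,0],"roll":0.13}]'
python3 -m inch '[{"hand":1,"xyz":[1.8,0,0],"roll":0.09},{"hand":1,"xyz":[1.8,0,0],"roll":0.09},{"hand":1,"xyz":[1.7,0,0],"roll":0.09},{"hand":1,"xyz":[0,0,-1.5],"roll":0},{"hand":1,"xyz":[0,0,-1.5],"roll":0},{"hand":1,"xyz":[0,0,-0.8],"roll":0},{"hand":1,"xyz":[0,0,-0.5],"roll":0},{"hand":1,"xyz":[0,0,0],"roll":0}]'
python3 -m inch '[{"hand":1,"xyz":[0,0,-0.3],"roll":0},{"hand":1,"xyz":[0,0,-0.1],"roll":0},{"hand":1,"xyz":[0,0,0],"roll":0}]'
```

```text
time: 12.8
ee_pos: [0.5287, 0.1495, 0.1978]
tcp_rot: [[-0.862, 0.506, -0.003], [0.506, 0.862, -0.0], [0.002, -0.002, -1.0]]
force: [-0.4, -0.2, -2.0]
finger_gap: 0.0255
grip_force: 63.3
time: 13.6
ee_pos: [0.5815, 0.1491, 0.1558]
tcp_rot: [[-0.965, 0.263, -0.002], [0.263, 0.965, 0.0], [0.002, -0.0, -1.0]]
force: [1.0, 0.4, -2.6]
finger_gap: 0.025
grip_force: 63.4
time: 13.9
ee_pos: [0.5827, 0.1491, 0.1534]
tcp_rot: [[-0.965, 0.263, 0.001], [0.263, 0.965, 0.0], [-0.001, 0.0, -1.0]]
force: [0.4, -0.3, -2.8]
finger_gap: 0.0251
grip_force: 63.2
```

```bash
python3 -m inch '[{"hand":1,"xyz":[0,-0.5,-0.1],"roll":0},{"hand":1,"xyz":[0,-0.5,0],"roll":0},{"hand":1,"xyz":[0,-0.4,0],"roll":-0.1},{"hand":1,"xyz":[0,-0.4,0],"roll":-0.1},{"hand":1,"xyz":[0,-0.4,0],"roll":-0.1},{"hand":1,"xyz":[-0.1,-0.4,0],"roll":-0.1},{"hand":1,"xyz":[-0.2,-0.4,0],"roll":-0.1},{"hand":1,"xyz":[-0.2,-0.4,0],"roll":-0.1}]'
python3 -m inch '[{"hand":1,"xyz":[-0.3,-0.1,0],"roll":-0.1},{"hand":1,"xyz":[-0.3,-0.1,0],"roll":-0.1},{"hand":1,"xyz":[-0.3,-0.1,0],"roll":-0.1},{"hand":1,"xyz":[-0.3,-0.1,0],"roll":-0.1},{"hand":1,"xyz":[-0.3,-0.1,0],"roll":-0.1},{"hand":1,"xyz":[-0.3,0,0],"roll":-0.1},{"hand":1,"xyz":[-0.3,0,0],"roll":-0.1}]'
python3 - <<'E'
from h import *
im=bot.get_image("scene")
cv2.imwrite("pics/g7.png",cv2.resize(im["frame"][170:290,300:420],None,fx=4,fy=4,interpolation=cv2.INTER_CUBIC))
E
```

```text
time: 14.7
ee_pos: [0.5786, 0.1148, 0.1534]
tcp_rot: [[-0.645, 0.764, 0.003], [0.764, 0.645, 0.0], [-0.002, 0.003, -1.0]]
force: [1.3, 2.4, 4.2]
finger_gap: 0.0252
grip_force: 64.0
time: 15.4
ee_pos: [0.5577, 0.1094, 0.1533]
tcp_rot: [[-0.0, 1.0, 0.004], [1.0, 0.0, -0.001], [-0.001, 0.004, -1.0]]
force: [1.8, -0.5, 3.1]
finger_gap: 0.0254
grip_force: 63.9
```

View pics/g7.png

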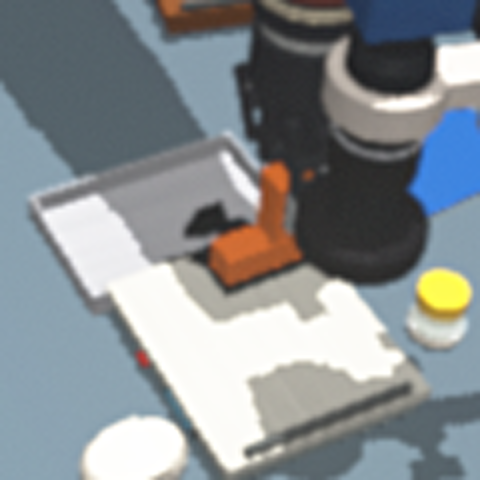

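The plate is clear behind the scraper, with the last chip in front at about (207,258). Final straight sweep, drifting right.

```bash
python3 -m inch '[{"hand":1,"xyz":[-0.9,-0.4,0],"roll":0},{"hand":1,"xyz":[-0.9,-0.4,0],"roll":0},{"hand":1,"xyz":[-0.9,-0.4,0],"roll":0},{"hand":1,"xyz":[-0.9,-0.4,0],"roll":0},{"hand":1,"xyz":[-0.9,-0.4,0],"roll":0},{"hand":1,"xyz":[-0.9,-0.3,0],"roll":0},{"hand":1,"xyz":[-0.9,-0.2,0],"roll":0},{"hand":1,"xyz":[-0.9,0,0],"roll":0}]'
python3 -m inch '[{"hand":1,"xyz":[-0.4,0,0.2],"roll":0},{"hand":1,"xyz":[0,0,2.5],"roll":0},{"hand":1,"xyz":[0,0,2.5],"roll":0},{"hand":1,"xyz":[0,3,0],"roll":0},{"hand":1,"xyz":[0,4,0],"roll":0},{"hand":1,"xyz":[0,4,0],"roll":0},{"hand":1,"xyz":[0,4,0],"roll":0},{"hand":1,"xyz":[0,0,0],"roll":0}]'
python3 - <<'E'
from h import *
for c in("top","scene"): cv2.imwrite(f"pics/{c}8.png",bot.get_image(c)["frame"])
a=cv2.imread("pics/top8.png")[130:230,250:350];b=cv2.imread("pics/scene8.png")[170:270,310:410]
cv2.imwrite("pics/g8.png",cv2.resize(np.hstack([a,b]),None,fx=4,fy=4,interpolation=cv2.INTER_CUBIC))
E
```

```text
time: 16.25
ee_pos: [0.4831, 0.0848, 0.1512]
tcp_rot: [[-0.006, 1.0, -0.002], [1.0, 0.006, -0.0], [0.0, -0.002, -1.0]]
force: [0.6, -0.4, -3.0]
finger_gap: 0.025
grip_force: 63.3
time: 17.05
ee_pos: [0.4795, 0.2389, 0.2038]
tcp_rot: [[-0.01, 1.0, -0.0], [1.0, 0.01, 0.001], [0.001, -0.0, -1.0]]
force: [0.2, -0.2, -1.4]
finger_gap: 0.0254
grip_force: 63.2
```

View pics/g8.png

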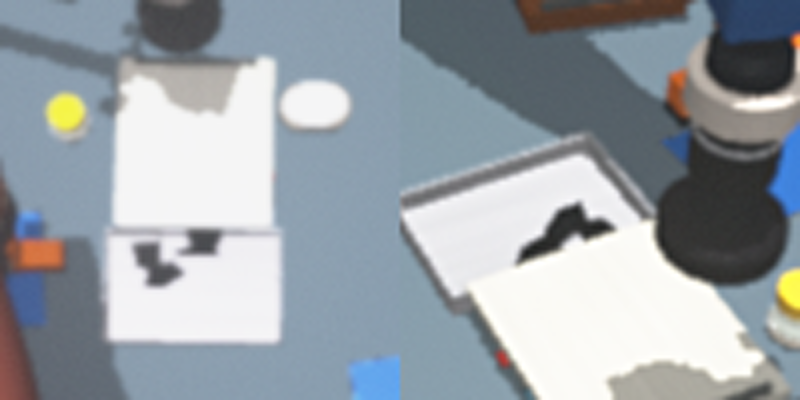

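The plate is bare, and the dark pieces are in the tray at top-half (147,255), (162,272) and (205,242). I place the scraper back on the mat and count the chip area meanwhile.

```bash
python3 - <<'E'
from h import *
for fn,(r0,r1,c0,c1) in(("pics/top0.png",(155,182,282,314)),("pics/top8.png",(187,215,276,320))):
    g=cv2.cvtColor(cv2.imread(fn),cv2.COLOR_BGR2GRAY)[r0:r1,c0:c1].astype(float)
    b=np.median(g); print(fn,b,np.clip((b-g-25)/(b-60),0,1).sum())
    m=(g<125).astype(np.uint8); n,l,s,c=cv2.connectedComponentsWithStats(m); print(s[1:].tolist())
E
python3 -m inch '[{"hand":1,"xyz":[0,2.7,0],"roll":0},{"hand":1,"xyz":[0,2.7,0],"roll":0},{"hand":1,"xyz":[0,0,-2.5],"roll":0},{"hand":1,"xyz":[0,0,-2.5],"roll":0},{"hand":1,"xyz":[0,0,-1.5],"roll":0},{"hand":1,"xyz":[0,0,-0.7],"roll":0},{"hand":1,"xyz":[0,0,-0.3],"roll":0},{"hand":1,"xyz":[0,0,0],"roll":0}]'
python3 -m inch '[{"hand":1,"xyz":[0,0,-0.2],"roll":0},{"hand":1,"xyz":[0,0,0],"roll":0}]'
```

```text
pics/top0.png 244.0 96.77717391304347
[[21, 4, 5, 7, 23], [7, 7, 7, 3, 19], [7, 19, 5, 5, 23], [21, 19, 6, 6, 25]]
pics/top8.png 241.0 98.90055248618785
[[21, 1, 8, 5, 34], [8, 4, 11, 10, 55]]
time: 17.95
ee_pos: [0.4808, 0.2888, 0.1295]
tcp_rot: [[-0.004, 1.0, 0.001], [1.0, 0.004, 0.0], [0.0, 0.001, -1.0]]
force: [1.0, 1.0, -1.4]
finger_gap: 0.0249
grip_force: 63.1
time: 18.15
ee_pos: [0.4809, 0.2891, 0.1276]
tcp_rot: [[-0.005, 1.0, 0.001], [1.0, 0.005, 0.0], [0.0, 0.001, -1.0]]
force: [-0.6, -0.3, -2.4]
finger_gap: 0.0254
grip_force: 63.1
```

Dark area in the tray matches four chips (89 vs 90 px).

```bash
python3 -m inch '[{"hand":1,"xyz":[0,0,-0.2],"roll":0},{"hand":1,"xyz":[0,0,0],"roll":0}]'|grep -E "ee_pos|force"
python3 -m inch '[{"hand":1,"xyz":[0,0,-0.1],"roll":0},{"hand":1,"xyz":[0,0,0],"roll":0}]'|grep -E "ee_pos|force"
python3 -m inch '[{"hand":1,"xyz":[0,0,-0.1],"roll":0},{"hand":1,"xyz":[0,0,0],"roll":0}]'|grep -E "ee_pos|force"
```

```text
ee_pos: [0.4805, 0.2891, 0.1249]
force: [-0.3, 0.1, -2.6]
grip_force: 63.1
ee_pos: [0.4806, 0.2892, 0.1243]
force: [-1.7, 0.1, 1.4]
grip_force: 63.6
ee_pos: [0.4806, 0.2893, 0.1243]
force: [-3.8, -1.6, 9.6]
grip_force: 64.9
```

```bash
python3 -m inch '[{"hand":0.6,"xyz":[0,0,0.1],"roll":0},{"hand":0.4,"xyz":[0,0,0],"roll":0},{"hand":0,"xyz":[0,0,0],"roll":0},{"hand":0,"xyz":[0,0,0],"roll":0},{"hand":0,"xyz":[0,0,0],"roll":0},{"hand":0,"xyz":[0,0,0],"roll":0},{"hand":0,"xyz":[0,0,0],"roll":0}]'
python3 -m inch '[{"hand":0,"xyz":[0,0,1],"roll":0},{"hand":0,"xyz":[0,0,3],"roll":0},{"hand":0,"xyz":[0,0,4],"roll":0},{"hand":0,"xyz":[0,0,4],"roll":0},{"hand":0,"xyz":[0,0,4],"roll":0},{"hand":0,"xyz":[-1,-3,0],"roll":0},{"hand":0,"xyz":[-1,-3,0],"roll":0},{"hand":0,"xyz":[-1,-3,0],"roll":0}]'
python3 -m inch '[{"hand":0,"xyz":[0,-4,0],"roll":0},{"hand":0,"xyz":[0,-4,0],"roll":0},{"hand":0,"xyz":[0,-4,0],"roll":0},{"hand":0,"xyz":[0,-4,0],"roll":0},{"hand":0,"xyz":[0,-4,0],"roll":0},{"hand":0,"xyz":[0,-4,0],"roll":0},{"hand":0,"xyz":[0,0,0],"roll":0}]'
python3 - <<'E'
from h import *
im=bot.get_image("top"); im2=bot.get_image("scene")
cv2.imwrite("pics/g9.png",np.hstack([cv2.resize(im["frame"][130:230,200:340],(560,400)),cv2.resize(im2["frame"][180:300,340:412],(240,400))]))
for n,z in(("scraper",.06),("scraper_mat",.003)):
    for d in bot.trace(n,"top")[:2]:
        P=poly(im,d["region"],z); print(n,round(d["p"],2),cv2.minAreaRect(P))
E
```

```text
time: 19.45
ee_pos: [0.4805, 0.2891, 0.1239]
tcp_rot: [[-0.005, 1.0, 0.0], [1.0, 0.005, -0.0], [-0.0, 0.0, -1.0]]
force: [0.8, 0.4, 0.0]
finger_gap: 0.0856
grip_force: 0.0
time: 20.25
ee_pos: [0.4501, 0.1983, 0.2851]
tcp_rot: [[-0.006, 1.0, 0.002], [1.0, 0.006, 0.0], [0.0, 0.002, -1.0]]
force: [-0.3, 0.3, 0.2]
finger_gap: 0.0852
grip_force: 0.0
time: 20.95
ee_pos: [0.4504, -0.0447, 0.2846]
tcp_rot: [[-0.0, 1.0, 0.001], [1.0, 0.0, -0.001], [-0.001, 0.001, -1.0]]
force: [-0.2, 1.0, 0.6]
finger_gap: 0.0855
grip_force: 0.0
scraper 0.65 ((0.4763180911540985, 0.2869128882884979), (0.12404527515172958, 0.044780321419239044), 89.14270782470703)
scraper_mat 0.74 ((0.3459572494029999, -0.1566367894411087), (0.08932135254144669, 0.11037156730890274), 7.768150806427002)
scraper_mat 0.66 ((0.4831560552120209, 0.2942826747894287), (0.11976056545972824, 0.14923198521137238), 3.539402723312378)
```

View pics/g9.png

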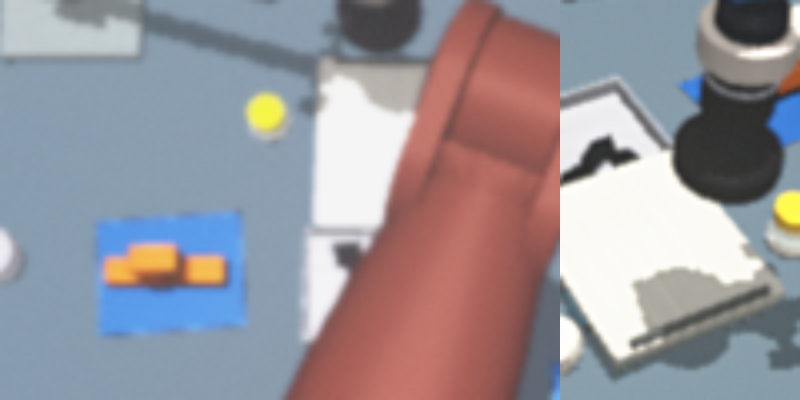

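The scraper stands upright at (165,268), fully on its blue mat. The plate is empty and the jar and case are where they were. Handing in.

```bash
python3 -c "from bench import bot; print(bot.job_done())"
```

```text
the job is handed in; nothing more can be done
None
```

The job is handed in at about 21 s: all four screen pieces were wiped over the near edge into the waste tray (the fourth counted by dark area, as two overlap), the scraper stands upright and released on its blue mat, and the microscope, jar and earbud case were not disturbed in the pictures.

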